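# Basket off the keeper hook and into its nest

## Robot

A 7-joint arm with a two-finger parallel gripper is mounted at the origin on the work surface. World frame = base frame: x ahead of the robot, y to its left, z up, the work surface at z = 0. Lengths are in m, angles in rad, forces in N, time in s.
With the tool pointing down it reaches from about 0.35 to 0.9 m from the base axis. Payload 7.2 kg.
Tool frame: the origin (TCP) lies at the very end of the fingers, on their centre line; the grasp point (between the pads) lies 19 mm behind it; z points along the fingers, y is the direction in which the jaws open and shut (so a half turn about z gives the same grasp; the last joint's range is limited). The gripper opens to 88 mm and grips with 3 to 60 N. Pads are 20 mm wide; open, the fingers measure 115 mm over their backs; the gripper's body (75 mm by 178 mm) begins 61 mm behind the grasp point.
Start: joints at [-1.364, 0.411, -0.013, 1.596, 0.006, 1.134, -0.082], TCP at [0.17, 0.602, 0.223] pointing down, gripper open.
Joint ranges: [-2.95, 2.95], [-0.29, 1.99], [-1.47, 1.44], [0.14, 2.54], [-1.03, 4.17], [0.13, 1.85], [-2.86, 2.86]. Speed limits (rad/s): [2.39, 2.39, 3.01, 3.01, 3.14, 3.14, 3.14].

## Interface

Orientations are given as a 3x3 rotation matrix whose columns are the frame's x, y, z axes.
In Python, from rig import arm, capture, camera_params, close_job, boxes_of, spot_point gives the robot as it stands.
- The arm moves only by the tool jog_arm, never from a script. Its argument "motion" is text: rows parted by semicolons, each of 7 numbers parted by spaces: the shift along the tool's x, y, z in m, then the turn, a rotation vector about the tool's x, y, z in rad, then the finger opening in m, from 0 to 0.0878. A call has 1 to 20 rows; each row is the pose to reach, as a shift and turn from the pose commanded when the call began, along the tool's axes at that moment; what a row does not reach only later rows make up. A row lasts 1/10 s, in which the tool goes at most 50 mm and 8.59 degrees, less where a joint would pass 70% of its speed; a pose out of reach is approached as far as the arm can. A call with a gripper value outside its range is refused whole. The fingers move at their own pace and stop on an object; "force" is the grip in N (left out, the last holds). Time passes only in rows, so rows that repeat a pose let the fingers close. It gives the time, the measured TCP pose, the force and the opening at its end, in the units of the state.
- arm.sense(): the state, without advancing time (a new reading comes with each control period).
- capture(name): name is "scene" or "side" or "wrist"; returns (picture, depth): 480x640x3 uint8, red, green, blue; 480x640 float32, m along the optical axis (not along the pixel's ray), 0 where there is no reading.
- camera_params(name): a dict with "mtx" (3x3 intrinsics, pixels), "dist_coeffs" ([k1, k2, p1, p2, k3] as OpenCV has them; the pictures are not rectified), "eye" and "rotation" of the camera in the world; the wrist camera has in their place "tool_from_camera" (4x4, takes a point from camera to tool coordinates, whose origin is the TCP and whose axes are the flange's). Camera axes: x right, y down, z forward; pixel columns grow to the right and rows downward; lengths in m; the calibration is good to about 2 mm. A picture is of the moment at which its call begins: read the wrist's pose just before it. camera_params takes no time and is no camera call.
- close_job(): hands the job in, once; it reports no verdict.
Trained networks look in the newest picture that a camera, given by its name, has taken for a name from the list of things; names that differ only in an ending like _2 or _b are one class to them, and where a whole thing is asked for, a point or a joint stands for the part that bears it (a point fixed in the world has none). Each returns a list of dicts, best first, with "p" (0 to 1); they miss things now and then, are a little off and sometimes report something else, mostly with a low value. They report only what shows in the picture. A call takes as long as a camera call.
- boxes_of(thing, camera): "bbox" ([left, top, width, height] in pixels, round what is visible of it).
- spot_point(thing, camera): "uv" ([column, row] in pixels: a listed point, or the origin of a listed thing).
The state is a dict: "time": time; "joint_pos": joint angles; "qd": joint speeds; "joint_efforts": joint torques, N m; "ee_pos": TCP position; "tool_rot": TCP orientation; "force": force on the tool from outside, world axes, zero at the start; "moment": the same for the moment, N m; "grip_width": finger opening in m.
Only numpy, scipy, OpenCV 4.12 (cv2) and the standard library are available. Lean on these libraries where they do the work, as an engineer would, in place of code of your own. Each camera call takes 0.05 s, during which the arm holds its last target.

## Task

Take the blue parts basket off the yellow keeper hook: ease it up past the hook's tip, pushing the sprung red keeper up just far enough, then draw it straight out, keeping it level all the while and never forcing the hook, its tip or the keeper. Set it down gently, fully home and level in the green nest, either way round, with the orange reel still in it, let go, and leave everything else alone.

Things in the scene. Friction and masses are not known exactly. Their poses are not given: they have to be found in the camera images.
- basket_grip (a point): Middle of the blue basket's grip fin: a black upright plate 12 mm thick (y), 40 mm long (x), top 49 mm clear above the rim. The point is 26 mm above the rim, 23 mm below the fin's top, 76 mm above the basket's underside. Axes are the basket's: x towards the bail and hook post, z up. The hook's black housing overhangs the basket 61 mm from here in x: keep the gripper clear of it.
- basket_bail (a point): Middle of the top bar of the basket's steel wire bail, a closed hoop of 6 mm round wire, 50 mm wide, its top 93 mm above the rim, 83 mm in x and 64 mm in z from basket_grip. The bar runs along y; the hook passes through the hoop.
- basket_base (a point): Centre of the underside of the blue open basket, 140 (x) by 100 (y) by 50 mm tall, walls 4 mm; 30 mm in x and -76 mm in z from basket_grip. With its reel it weighs 0.25 to 0.38 kg and balances close to the fin.
- saddle (a point): Floor of the yellow hook where the bail's bar rests. Axes: -x is the way out, z up; the post's face is 16.5 mm off in +x. The upturned tip, 14 mm wide, 6 mm thick, has its inner face 6 mm off in -x, and the hanging basket's back is close to the post, so there are 2 or 3 mm of play. The tip's steel end and the keeper are set higher or lower together, not measured: the tip's top is 24 to 60 mm above this point.
- nest: Green open tray fixed to the bench, 162 (x) by 122 (y) by 22 mm tall, walls 6 mm, floor 6 mm thick: 150 by 110 mm inside for the 140 by 100 mm basket. Origin at the centre of its underside on the bench, x along its length, z up.
- reel_center (a point): Centre of the loose orange reel (36 mm diameter, 30 mm tall, 40 g) that stands in the basket between fin and bail.
- spare_reel_center (a point): Centre of a loose green reel, 36 mm diameter, 30 mm tall, on the bench: leave alone.
- water: Clear water bottle, 64 mm diameter, 200 mm tall, origin at its underside: leave alone.
- mug: White mug, 80 mm diameter, 90 mm tall, origin at its underside: leave alone.
- driver: Red screwdriver lying on the bench: leave alone.
- wrench: Steel wrench lying on the bench: leave alone.
- flux: Amber jar, 44 mm diameter, 70 mm tall, origin at its underside: leave alone.
- meter: Yellow hand meter lying flat, 150 x 75 x 35 mm, origin at its underside: leave alone.
- basket: The blue basket as a whole; same point and axes as basket_base.
- hook_stand: The fixed post, origin on the bench under its front face; saddle 200 mm up. The hook's red keeper reaches 38 mm out from the face. At rest its underside is 4 mm above the tip; it yields upwards for 8 mm (2.8 N rising to 3.8 N), then a hard stop. So the 6 mm bar gets out only when lifted 2 to 8 mm past its first touch. Hook, tip or keeper loaded over 10 N would be damaged.
- reel: The orange reel, origin at its underside.

How it is judged:
By the outcome, as a careful person would: the job done as asked, in the order asked, and still so for the second after the job is handed in, with the robot touching nothing.
It also fails if it takes over 72 s, if anything falls off the work surface, if the arm or the gripper's body presses on something with over 40 N, if the wrist force passes 120 N, or if a joint passes its speed limit or range.

## Working session

There is one attempt and no reset: what is moved stays moved. The work goes in short steps, Python scripts to look and compute and a tool call to move; the robot and the scene stay as the last step left them, time stands still between calls to the robot, and variables do not carry over. Pictures are saved under pics/ and viewed, and the job is handed in when it is done.

Besides the shell and the picture viewer there is one more tool, called as name(argument=value, ...) on one line, values as JSON. jog_arm: Moves the arm, as the interface text tells. Its arguments: {"type":"object","properties":{"motion":{"type":"string"},"force":{"type":"number"}},"required":["motion"]}

```bash
mkdir -p pics; ls
cat > h.py <<'E'
import numpy as np,cv2
from rig import arm,capture,camera_params,close_job,boxes_of,spot_point
def pose():
    s=arm.sense();T=np.eye(4);T[:3,:3]=s["tool_rot"];T[:3,3]=s["ee_pos"];return T
def campose(n,T=None):
    c=camera_params(n)
    if n=="wrist": return (T if T is not None else pose())@np.array(c["tool_from_camera"])
    M=np.eye(4);M[:3,:3]=c["rotation"];M[:3,3]=c["eye"];return M
def ray(n,uv,M):
    c=camera_params(n)
    p=cv2.undistortPoints(np.array([[uv]],float),np.array(c["mtx"]),np.array(c["dist_coeffs"]))[0,0]
    return M[:3,3],M[:3,:3]@np.array([p[0],p[1],1])
def atdepth(n,uv,d,M):
    o,v=ray(n,uv,M);return o+v*d
def tri(rs):
    A=0;b=0
    for o,v in rs:
        v=v/np.linalg.norm(v);P=np.eye(3)-np.outer(v,v);A=A+P;b=b+P@o
    x=np.linalg.solve(A,b);return x,[np.linalg.norm((np.eye(3)-np.outer(v,v)/(v@v))@(x-o)) for o,v in rs]
def proj(n,p,M):
    c=camera_params(n);q=np.linalg.inv(M)
    r,_=cv2.Rodrigues(q[:3,:3]);return cv2.projectPoints(np.array(p,float).reshape(-1,1,3),r,q[:3,3],np.array(c["mtx"]),np.array(c["dist_coeffs"]))[0][:,0]
def save(n,img): cv2.imwrite("pics/"+n+".png",img[:,:,::-1])
E
python3 - <<'E'
from h import *
print(arm.sense())
for n in ["scene","side","wrist"]:
    M=campose(n); im,d=capture(n);save(n+"0",im);np.save(n+"0_d.npy",d);np.save(n+"0_M.npy",M)
    print(n,np.round(M,3).tolist(),camera_params(n)["mtx"])
    for t in ["basket_grip","basket_bail","basket_base","saddle","nest","reel_center"]:
        print(t,[(np.round(r["uv"],1).tolist(),round(r["p"],2),np.round(atdepth(n,r["uv"],d[int(r["uv"][1]),int(r["uv"][0])],M),3).tolist()) for r in spot_point(t,n)[:2]])
print(arm.sense()["time"])
E
```

```text
pics
{'time': 0.0, 'joint_pos': array([-1.36420173,  0.4118996 , -0.01270438,  1.59701927,  0.00561896,
        1.13426321, -0.08220718]), 'qd': array([ 0.00079393,  0.00010485, -0.00091535, -0.0008474 , -0.00045901,
        0.00088354,  0.00100277]), 'joint_efforts': array([-8.64199865e-04, -5.87960529e+01,  6.41262922e-01, -2.91073036e+01,
       -5.37986727e-02,  1.82573567e-02,  1.33669732e-04]), 'ee_pos': array([0.16951173, 0.60107235, 0.22181943]), 'tool_rot': array([[-9.62485954e-01,  2.71331349e-01, -2.95169929e-04],
       [ 2.71331478e-01,  9.62484754e-01, -1.52546938e-03],
       [-1.29811109e-04, -1.54833175e-03, -9.99998793e-01]]), 'force': array([ 0.79258076, -0.18223541, -0.33750836]), 'moment': array([-0.00067938, -0.00468479, -0.07840325]), 'grip_width': 0.0876887719427067}
scene [[-0.828, 0.354, -0.435, 1.27], [0.561, 0.526, -0.639, 0.999], [0.003, -0.773, -0.634, 1.153], [0.0, 0.0, 0.0, 1.0]] [[576.56818916   0.         313.86345081]
 [  0.         576.56818916 242.0331073 ]
 [  0.           0.           1.        ]]
basket_grip [([383.8, 266.4], 0.68, [0.485, 0.17
[... 613 characters left out ...]
00.1], 0.91, [0.49, 0.202, 0.095])]
basket_bail [([283.0, 156.9], 0.63, [0.485, 0.229, 0.211]), ([408.1, 446.0], 0.39, [0.648, -0.43, 0.034])]
basket_base [([287.3, 209.5], 0.75, [0.482, 0.137, 0.128])]
saddle [([284.8, 156.9], 0.57, [0.489, 0.233, 0.207])]
nest [([337.9, 336.8], 0.94, [0.559, -0.147, 0.003])]
reel_center [([280.2, 200.9], 0.47, [0.47, 0.203, 0.094])]
wrist [[0.271, 0.923, 0.275, 0.093], [0.963, -0.26, -0.078, 0.623], [-0.0, 0.285, -0.958, 0.384], [0.0, 0.0, 0.0, 1.0]] [[351.60967138   0.         318.16976616]
 [  0.         351.60967138 241.35888845]
 [  0.           0.           1.        ]]
basket_grip []
basket_bail []
basket_base []
saddle []
nest []
reel_center []
1.05
```

View pics/scene0.png

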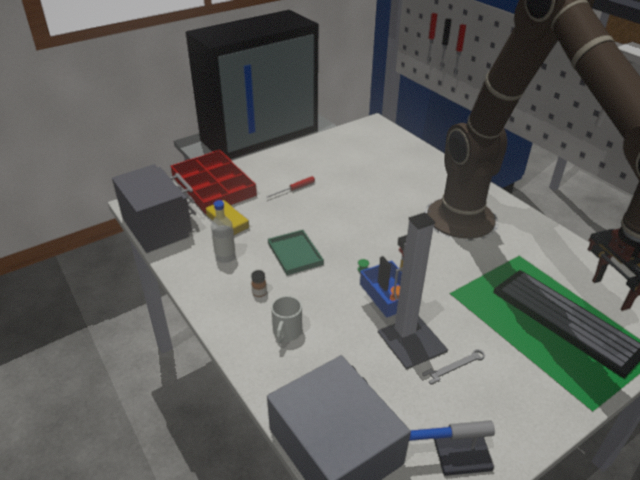

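View pics/side0.png

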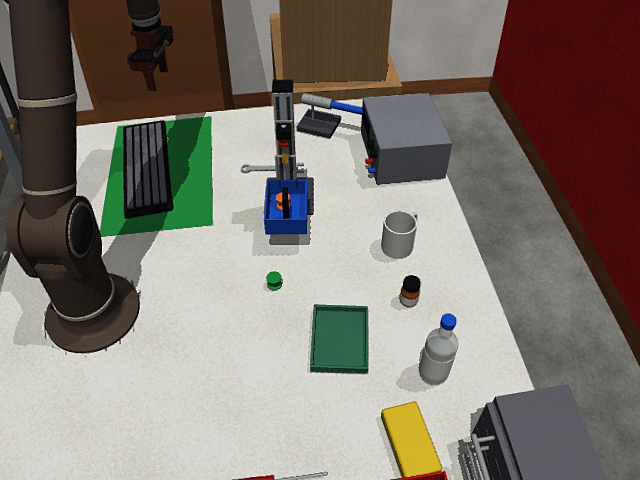

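View pics/wrist0.png

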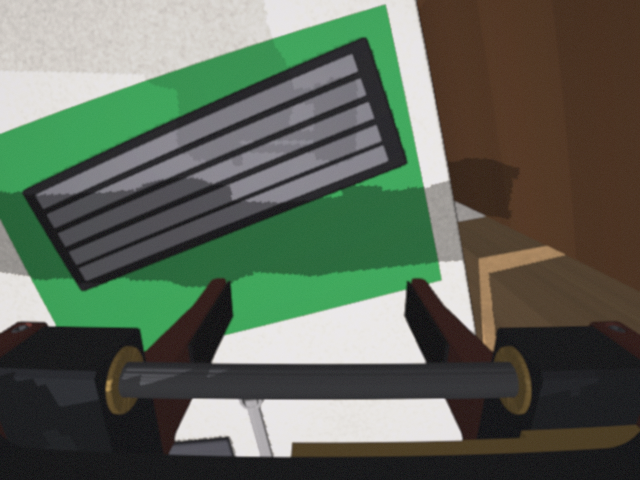

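Run:
```python
import cv2,numpy as np
a=cv2.imread("pics/scene0.png")[200:350,310:490];b=cv2.imread("pics/side0.png")[110:260,210:390]
cv2.imwrite("pics/crop0.png",cv2.resize(np.vstack([a]),None,fx=4,fy=4,interpolation=2))
cv2.imwrite("pics/crop1.png",cv2.resize(np.vstack([b]),None,fx=4,fy=4,interpolation=2))
```

```text
(no output)
```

View pics/crop0.png

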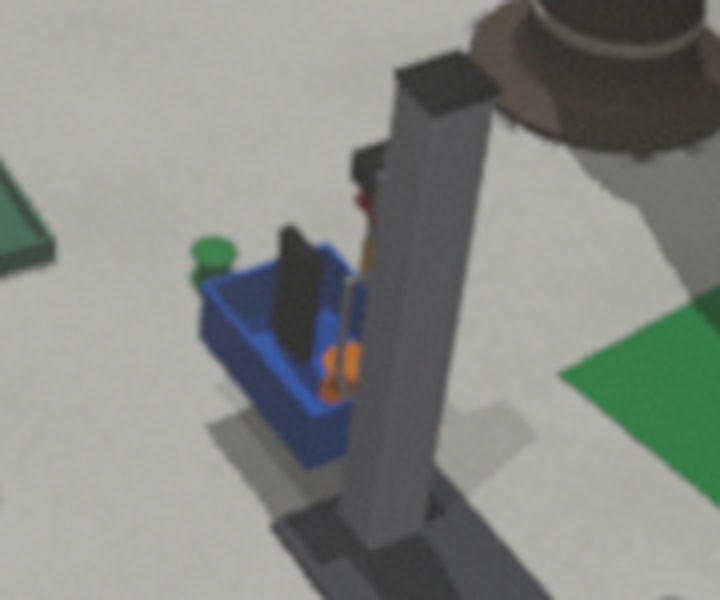

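View pics/crop1.png

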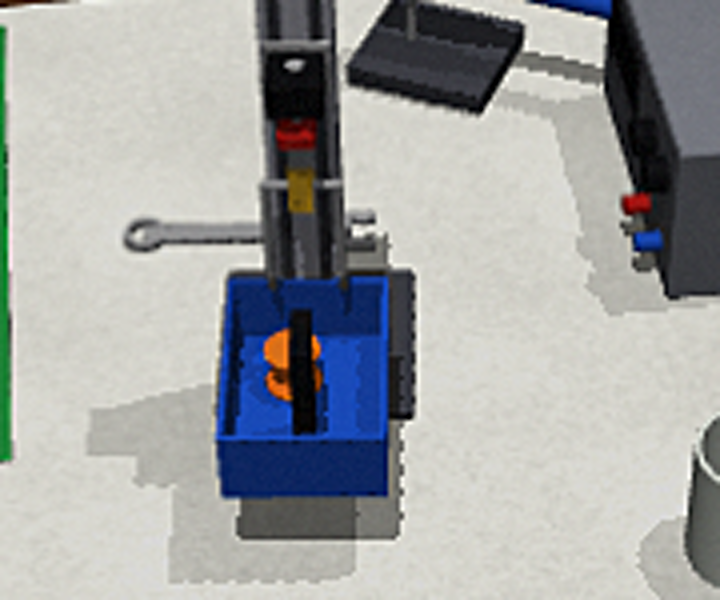

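The side image shows the basket's rim (front corners at about (265,219) and (307,219)), the black fin, and the yellow tip at (285,158), with the bail bar behind it and the red keeper at (284,143). The green nest is at (339,338). Next I'll fit the basket and nest poses from these features.

Run:
```python
from h import *
from scipy.optimize import least_squares
for n in ["side","scene"]:
    im=cv2.imread(f"pics/{n}0.png");d=np.load(n+"0_d.npy");M=np.load(n+"0_M.npy")
    hsv=cv2.cvtColor(im,cv2.COLOR_BGR2HSV);H,S,V=[hsv[...,i].astype(int) for i in range(3)]
    vv,uu=np.mgrid[:480,:640]
    c=camera_params(n)
    pp=cv2.undistortPoints(np.stack([uu.ravel(),vv.ravel()],1).astype(float)[:,None],np.array(c["mtx"]),np.array(c["dist_coeffs"]))[:,0]
    P=(np.c_[pp,np.ones(len(pp))]*d.reshape(-1,1))@M[:3,:3].T+M[:3,3];P=P.reshape(480,640,3)
    np.save(n+"_P.npy",P)
    ok=d>0
    box=lambda a,b,cc,e:(uu>a)&(uu<b)&(vv>cc)&(vv<e)
    rg={"side":dict(b=box(260,312,170,240),n=box(305,375,298,378),h=box(272,296,115,170)),"scene":dict(b=box(355,412,250,320),n=box(260,330,225,278),h=box(390,415,230,275))}[n]
    blue=ok&rg["b"]&(H>105)&(H<125)&(S>120)
    q=P[blue];print(n,"blue z pct",np.percentile(q[:,2],[2,50,98]).round(3),"xy",np.percentile(q[:,:2],[2,98],axis=0).round(3).tolist())
    rim=q[(q[:,2]>.10)]
    print(" rim rect",len(rim),cv2.minAreaRect(rim[:,:2].astype(np.float32)*1000))
    blk=ok&rg["b"]&(V<45);q=P[blk];q=q[(q[:,2]>.118)&(q[:,2]<.17)]
    if len(q)>4: print(" fin",len(q),np.percentile(q,[5,50,95],axis=0).round(3).tolist(),cv2.minAreaRect(q[:,:2].astype(np.float32)*1000))
    gr=ok&rg["n"]&(H>65)&(H<95)&(S>70);q=P[gr];q=q[q[:,2]<.04]
    print(" nest",len(q),cv2.minAreaRect(q[:,:2].astype(np.float32)*1000),np.percentile(q[:,2],[2,98]).round(3))
    for nm,m in dict(red=((H<8)|(H>172))&(S>150),yel=(H>18)&(H<32)&(S>130)).items():
        q=P[ok&rg["h"]&m]; 
        if len(q):print(nm,len(q),np.percentile(q,[5,50,95],axis=0).round(3).tolist())
# corner fits on side
M=np.load("side0_M.npy")
def onz(uv,z):
    o,v=ray("side",uv,M);return (o+v*(z-o[2])/v[2]).round(4)
for nm,uv in dict(FL=(265,219.2),FR=(307,219.2),BL=(267.5,179.7),BR=(307,179.7)).items(): print(nm,onz(uv,.113))
```

```text
side blue z pct [0.062 0.081 0.116] xy [[0.43, 0.115], [0.534, 0.263]]
 rim rect 559 ((482.2598876953125, 189.18057250976562), (150.47125244140625, 99.64434814453125), 82.94638061523438)
 fin 171 [[0.473, 0.139, 0.121], [0.48, 0.154, 0.144], [0.506, 0.262, 0.163]] ((492.4753112792969, 201.138427734375), (44.123695373535156, 129.2903289794922), 0.3936311900615692)
 nest 3734 ((560.8593139648438, -154.42819213867188), (166.49359130859375, 120.49327087402344), 79.45149993896484) [0.002 0.024]
red 77 [[0.478, 0.22, 0.247], [0.488, 0.226, 0.253], [0.499, 0.238, 0.268]]
yel 70 [[0.482, 0.229, 0.192], [0.488, 0.232, 0.206], [0.495, 0.237, 0.223]]
scene blue z pct [0.061 0.069 0.116] xy [[0.43, 0.122], [0.538, 0.258]]
 rim rect 124 ((484.821533203125, 193.96475219726562), (147.6949462890625, 99.0433349609375), 81.07592010498047)
 nest 964 ((563.1392822265625, -144.37725830078125), (159.50750732421875, 118.07007598876953), 78.90227508544922) [-0.001  0.02 ]
FL [0.4281 0.1274 0.113 ]
FR [0.5254 0.1136 0.113 ]
BL [0.4447 0.2638 0.113 ]
BR [0.5424 0.2498 0.113 ]
```

Run:
```python
import cv2,numpy as np
b=cv2.imread("pics/side0.png")[295:385,300:380]
cv2.imwrite("pics/crop2.png",cv2.resize(b,None,fx=6,fy=6,interpolation=2))
b=cv2.imread("pics/side0.png")[130:250,250:330]
cv2.imwrite("pics/crop3.png",cv2.resize(b,None,fx=5,fy=5,interpolation=2))
```

```text
(no output)
```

View pics/crop2.png

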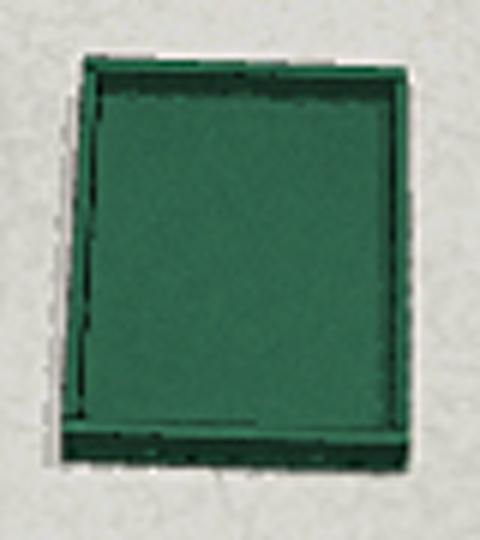

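View pics/crop3.png

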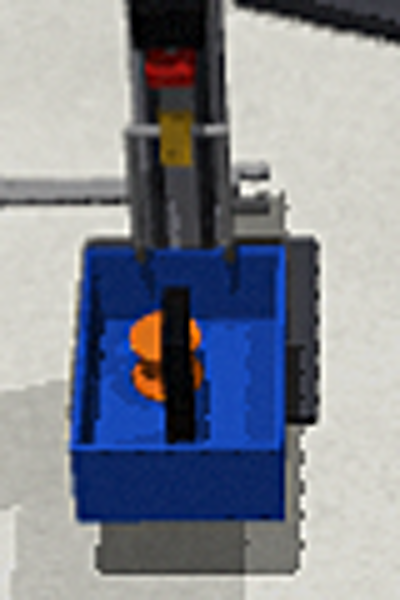

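Run:
```python
from h import *
a=cv2.imread("pics/scene0.png")[180:330,540:640];b=cv2.imread("pics/side0.png")[0:110,90:210]
a=cv2.resize(a,(400,600),interpolation=2);b=cv2.resize(b,(400,366),interpolation=2);b=np.vstack([b,np.zeros((234,400,3),np.uint8)])
cv2.imwrite("pics/crop4.png",np.clip(np.hstack([a,b])*1.8,0,255).astype(np.uint8))
M=np.load("side0_M.npy")
q=np.array([ (lambda o,v:(o+v*(.022-o[2])/v[2]))(*ray("side",(300+u/6,295+v/6),M)) for u,v in [(85,60),(406,68),(408,432),(63,427)]])
print(q.round(4),q.mean(0)); 
for i in range(4):
    e=q[(i+1)%4]-q[i];print(np.linalg.norm(e),np.degrees(np.arctan2(e[1],e[0])))
for n in ["side","scene"]:
    print(n,proj(n,campose("wrist")[:3,3],np.load(n+"0_M.npy")),proj(n,pose()[:3,3],np.load(n+"0_M.npy")))
    P=np.load(n+"_P.npy"); m=(abs(P[...,1]-.25)<.1)&(abs(P[...,0]-.49)<.08)&(P[...,2]>.13)
    q=P[m]; print(np.percentile(q,[1,99],axis=0))
P=np.load("side_P.npy")
for v in range(76,170,3): print(v,[P[v,u].round(3).tolist() for u in (279,285,291)])
```

```text
[[ 0.5173 -0.0674  0.022 ]
 [ 0.6358 -0.0881  0.022 ]
 [ 0.6071 -0.2413  0.022 ]
 [ 0.4887 -0.2221  0.022 ]] [ 0.56222956 -0.15474511  0.022     ]
0.12037083363442658 -9.92936012458659
0.1558559706303372 -100.64642380503504
0.1198642183933053 170.78459997693204
0.1573438890363164 79.54823779070229
side [[118.2405419  26.4213356]] [[157.03684546  79.420334  ]]
[[0.46684876 0.15924416 0.13316735]
 [0.51647268 0.29341998 0.37935473]]
scene [[663.16015259 232.84647313]] [[609.78157965 293.94461645]]
[[0.47516962 0.15769884 0.13243007]
 [0.51972145 0.30743368 0.378894  ]]
76 [[0.535, 1.051, -0.085], [0.553, 1.001, -0.056], [0.575, 1.002, -0.059]]
79 [[0.533, 1.027, -0.083], [0.553, 1.002, -0.07], [0.574, 0.996, -0.068]]
82 [[0.489, 0.292, 0.376], [0.502, 0.288, 0.378], [0.515, 0.284, 0.379]]
85 [[0.488, 0.281, 0.376], [0.501, 0.277, 0.377], [0.514, 0.27, 0.38]]
88 [[0.487, 0.266, 0.378], [0.5, 0.268, 0.375], [0.513, 0.261, 0.378]]
91 [[0.486, 0.26, 0.373], [0.499, 0.264, 0.37], [0.512, 0.257, 0.373]]
94 [[0.486, 0.264, 0.363], [0.499, 0.258, 0.366], [0.512, 0.258, 0.364]]
97 [[0.485, 0.26
[... 1103 characters left out ...]
 [0.491, 0.23, 0.254], [0.508, 0.262, 0.227]]
145 [[0.477, 0.224, 0.252], [0.49, 0.221, 0.253], [0.507, 0.258, 0.221]]
148 [[0.478, 0.262, 0.212], [0.491, 0.23, 0.236], [0.507, 0.256, 0.214]]
151 [[0.478, 0.26, 0.205], [0.491, 0.237, 0.222], [0.506, 0.256, 0.204]]
154 [[0.477, 0.249, 0.205], [0.49, 0.236, 0.213], [0.505, 0.244, 0.205]]
157 [[0.477, 0.259, 0.187], [0.49, 0.235, 0.205], [0.506, 0.258, 0.184]]
160 [[0.477, 0.264, 0.173], [0.489, 0.23, 0.2], [0.505, 0.258, 0.175]]
163 [[0.476, 0.262, 0.165], [0.491, 0.26, 0.166], [0.505, 0.256, 0.167]]
166 [[0.476, 0.271, 0.148], [0.49, 0.258, 0.158], [0.505, 0.259, 0.155]]
169 [[0.475, 0.262, 0.146], [0.49, 0.259, 0.147], [0.504, 0.258, 0.146]]
```

View pics/crop4.png

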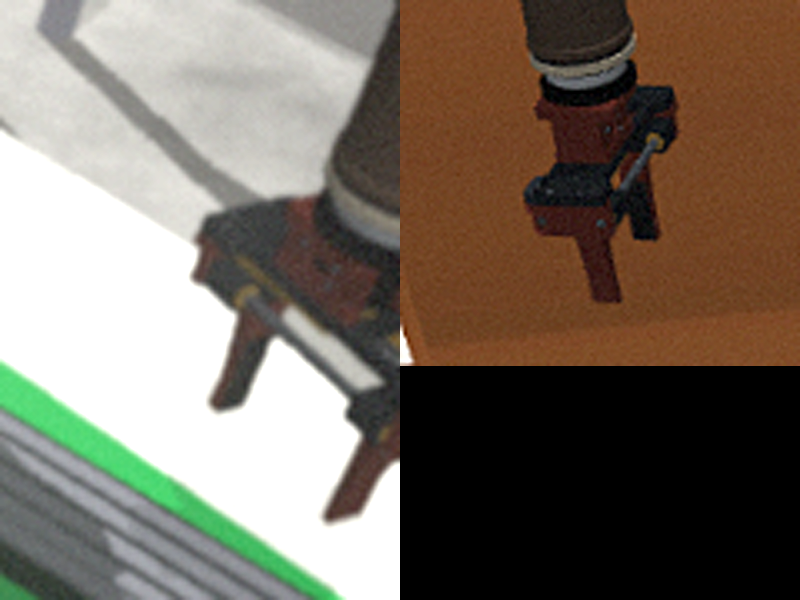

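Both views show the gripper, and nothing stands where the wrist camera is calibrated to be, so the camera has no body. That makes it safe to grasp with tool x = basket x.

```bash
cat >> h.py <<'E'
def conv(wps):
    "wps: (x,y,z,yaw_deg of tool x) tool pointing down"
    T=pose();from scipy.spatial.transform import Rotation as Ro
    for x,y,z,a in wps:
        a=np.radians(a);X=np.array([np.cos(a),np.sin(a),0]);Z=np.array([0,0,-1.]);R=np.c_[X,np.cross(Z,X),Z]
        print(np.round(T[:3,:3].T@(np.array([x,y,z])-T[:3,3]),4),np.round(Ro.from_matrix(T[:3,:3].T@R).as_rotvec(),4))
E
python3 -c "
from h import *
conv([(.30,.40,.29,140),(.33,.2,.29,110),(.47,.06,.26,82.3)])"
```

```text
[-0.1802 -0.1586 -0.0674] [0.     0.     0.4233]
[-0.2633 -0.343  -0.0674] [ 0.     -0.      0.9469]
[-0.4361 -0.4397 -0.0374] [ 0.     -0.      1.4304]
```

jog_arm(motion="-0.18 -0.159 -0.067 0 0 0.42 0.0878; -0.18 -0.159 -0.067 0 0 0.42 0.0878; -0.18 -0.159 -0.067 0 0 0.42 0.0878; -0.18 -0.159 -0.067 0 0 0.42 0.0878; -0.18 -0.159 -0.067 0 0 0.42 0.0878; -0.263 -0.343 -0.067 0 0 0.947 0.0878; -0.263 -0.343 -0.067 0 0 0.947 0.0878; -0.263 -0.343 -0.067 0 0 0.947 0.0878; -0.263 -0.343 -0.067 0 0 0.947 0.0878; -0.436 -0.44 -0.037 0 0 1.43 0.0878; -0.436 -0.44 -0.037 0 0 1.43 0.0878; -0.436 -0.44 -0.037 0 0 1.43 0.0878; -0.436 -0.44 -0.037 0 0 1.43 0.0878; -0.436 -0.44 -0.037 0 0 1.43 0.0878; -0.436 -0.44 -0.037 0 0 1.43 0.0878; -0.436 -0.44 -0.037 0 0 1.43 0.0878; -0.436 -0.44 -0.037 0 0 1.43 0.0878")

```text
time: 2.75
ee_pos: [0.4693, 0.061, 0.2599]
tool_rot: [[0.131, 0.991, 0.0], [0.991, -0.131, 0.001], [0.001, -0.0, -1.0]]
force: [0.2, 0.8, -0.3]
grip_width: 0.0879
```

Run:
```python
from h import *
s=arm.sense();print(s["time"],s["joint_pos"].round(3),s["ee_pos"],s["tool_rot"].round(4).tolist(),s["force"].round(2))
for n in ["wrist"]:
    M=campose(n); im,d=capture(n);save(n+"1",im);np.save(n+"1_d.npy",d);np.save(n+"1_M.npy",M)
    for t in ["basket_grip","basket_bail","saddle","reel_center"]:
        print(t,[(np.round(r["uv"],1).tolist(),round(r["p"],2),np.round(atdepth(n,r["uv"],d[int(r["uv"][1]),int(r["uv"][0])],M),3).tolist()) for r in spot_point(t,n)[:2]])
```

```text
2.75 [-0.753  0.11   0.577  1.928 -0.068  1.121 -0.281] [0.46928264 0.06104299 0.25986998] [[0.1312, 0.9914, 0.0001], [0.9914, -0.1312, 0.0009], [0.0009, -0.0, -1.0]] [ 0.18  0.84 -0.34]
basket_grip [([311.9, 104.0], 0.95, [0.477, 0.162, 0.161]), ([545.1, 143.0], 0.6, [0.705, 0.106, 0.063])]
basket_bail []
saddle []
reel_center [([300.0, 45.9], 0.8, [0.473, 0.215, 0.097])]
```

View pics/wrist1.png

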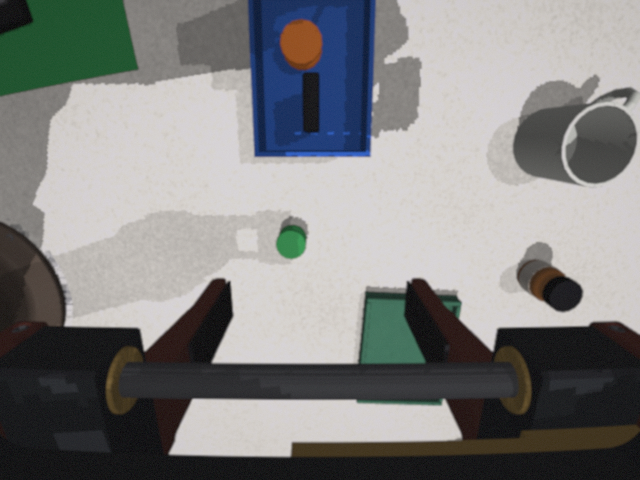

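The wrist view shows the fin top at about (311,102), the reel at (300,45), and the basket aligned with the image within about 1°. I'll refine the fin, rim and yaw from here.

Run:
```python
from h import *
im=cv2.imread("pics/wrist1.png");M=np.load("wrist1_M.npy");d=np.load("wrist1_d.npy")
c=im[0:165,235:390];cv2.imwrite("pics/crop5.png",cv2.resize(c,None,fx=3.6,fy=3.6,interpolation=2))
m=(im.max(2)<40).astype(np.uint8);m[:, :285]=0;m[:,335:]=0;m[150:]=0;m[:60]=0
v,u=np.nonzero(m);print(u.min(),u.max(),v.min(),v.max(),len(u))
print("depth z",[atdepth("wrist",(uu,vv),d[vv,uu],M).round(3).tolist() for uu,vv in [(311,78),(311,100),(311,120),(311,128),(258,100),(368,60),(310,154)]])
for r in range(70,136,6):
    q=np.nonzero(m[r])[0]; print(r,q.min() if len(q) else None,q.max() if len(q) else None)
def onz(uv,z):
    o,v=ray("wrist",uv,M);return (o+v*(z-o[2])/v[2]).round(4)
for nm,uv,z in [("RFL",(256,154),.113),("RFR",(369,155),.113),("RBL",(250,2),.113),("RBR",(374,2),.113)]: print(nm,onz(uv,z))
```

```text
303 317 73 131 812
depth z [[0.479, 0.179, 0.161], [0.477, 0.165, 0.162], [0.475, 0.152, 0.161], [0.474, 0.146, 0.161], [0.431, 0.177, 0.101], [0.527, 0.195, 0.108], [0.47, 0.126, 0.113]]
70 None None
76 303 317
82 304 317
88 304 317
94 303 317
100 304 317
106 303 317
112 304 317
118 304 317
124 304 317
130 305 317
RFL [0.424  0.1326 0.113 ]
RFR [0.5197 0.119  0.113 ]
RBL [0.4393 0.2481 0.113 ]
RBR [0.535  0.2353 0.113 ]
```

View pics/crop5.png

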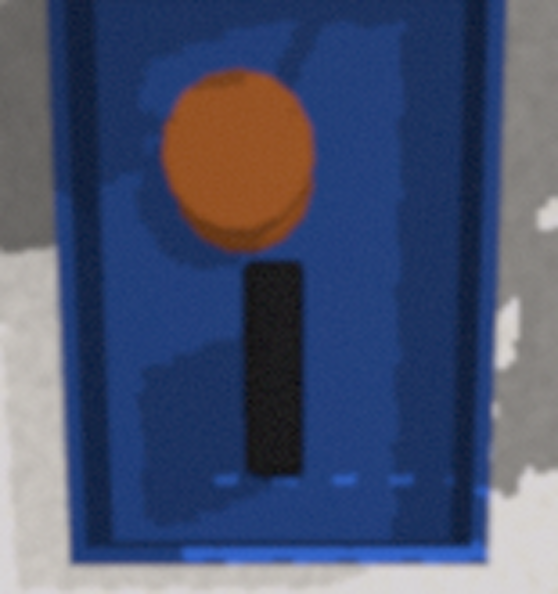

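jog_arm(motion="0.03 -0.002 0.01 0 0 0 0.05; 0.07 -0.004 0.03 0 0 0 0.05; 0.102 -0.006 0.05 0 0 0 0.05; 0.102 -0.006 0.07 0 0 0 0.05; 0.102 -0.006 0.09 0 0 0 0.05; 0.102 -0.006 0.105 0 0 0 0.05; 0.102 -0.006 0.115 0 0 0 0.05; 0.102 -0.006 0.12 0 0 0 0.05; 0.102 -0.006 0.12 0 0 0 0.05")

```text
time: 3.9
ee_pos: [0.4774, 0.1616, 0.1394]
tool_rot: [[0.134, 0.991, -0.0], [0.991, -0.134, -0.0], [-0.0, -0.0, -1.0]]
force: [-0.4, -0.1, 0.5]
grip_width: 0.0503
```

Run:
```python
from h import *
s=arm.sense();print(s["time"],s["joint_pos"].round(3),s["ee_pos"],s["force"].round(2),s["grip_width"])
for n in ["wrist","side"]:
    M=campose(n); im,d=capture(n);save(n+"2",im);np.save(n+"2_d.npy",d);np.save(n+"2_M.npy",M)
a=cv2.imread("pics/side2.png")[80:260,200:380]
cv2.imwrite("pics/crop6.png",cv2.resize(a,(600,600),interpolation=2))
```

```text
3.9 [-0.815  0.32   0.482  2.004 -0.193  0.862 -0.361] [0.47741843 0.16159421 0.13942761] [-0.44 -0.12  0.47] 0.050311258560855415
```

View pics/wrist2.png

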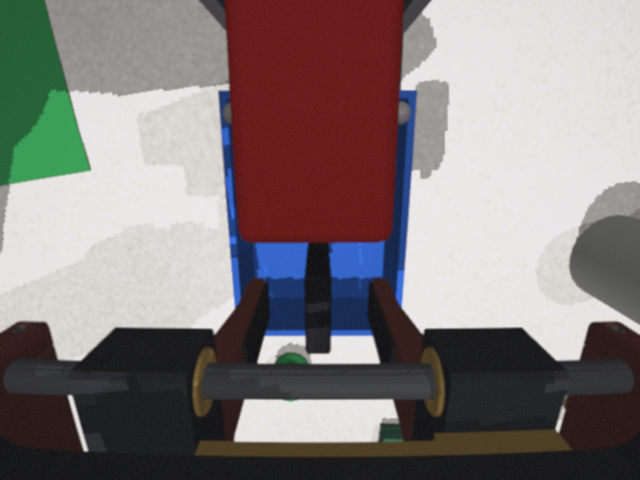

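View pics/crop6.png

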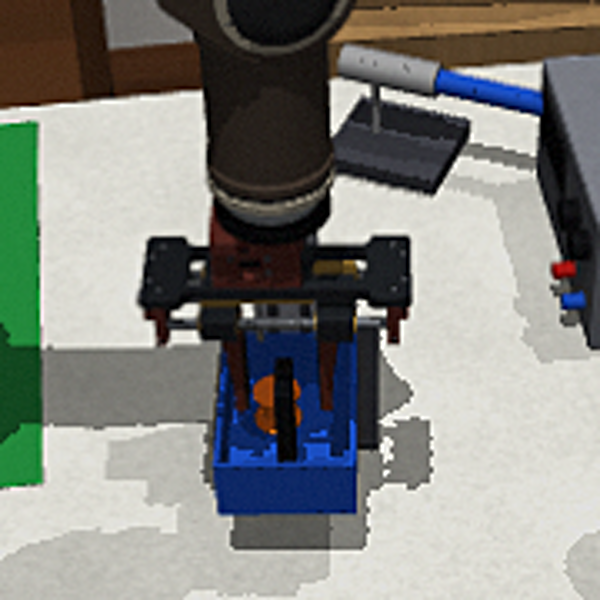

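Run:
```python
from h import *
M=np.load("wrist2_M.npy")
for v in (345,352):
    o,r=ray("wrist",(318,v),M); print(o+r*(.162-o[2])/r[2])
```

```text
[0.47478765 0.15011043 0.162     ]
[0.47429351 0.14644196 0.162     ]
```

jog_arm(motion="0.003 0 0.01 0 0 0 0.05; 0.003 0 0.019 0 0 0 0.05; 0.003 0 0.019 0 0 0 0.05", force=50)

```text
time: 4.3
ee_pos: [0.4771, 0.1645, 0.1193]
tool_rot: [[0.133, 0.991, -0.002], [0.991, -0.133, -0.001], [-0.001, -0.002, -1.0]]
force: [0.4, -0.1, 0.2]
grip_width: 0.0498
```

jog_arm(motion="0 0 0 0 0 0 0.025; 0 0 0 0 0 0 0.016; 0 0 0 0 0 0 0.005; 0 0 0 0 0 0 0.005; 0 0 0 0 0 0 0.005; 0 0 0 0 0 0 0.005", force=50)

```text
time: 4.9
ee_pos: [0.478, 0.1646, 0.1207]
tool_rot: [[0.134, 0.991, 0.0], [0.991, -0.134, 0.0], [0.0, 0.0, -1.0]]
force: [0.1, -0.5, 0.7]
grip_width: 0.0117
```

Run:
```python
from h import *
s=arm.sense();print(s["time"],s["joint_pos"].round(3),s["ee_pos"],s["tool_rot"].round(4).tolist(),s["force"].round(2),s["moment"].round(3),s["grip_width"])
```

```text
4.9 [-0.807  0.35   0.47   2.017 -0.214  0.821 -0.348] [0.47803132 0.16457219 0.12074786] [[0.1337, 0.991, 0.0002], [0.991, -0.1337, 0.0001], [0.0002, 0.0002, -1.0]] [ 0.12 -0.48  0.72] [0.015 0.071 0.012] 0.011707674926816071
```

jog_arm(motion="0 0 -0.001 0 0 0 0.005; 0 0 -0.003 0 0 0 0.005; 0 0 -0.005 0 0 0 0.005; 0 0 -0.007 0 0 0 0.005; 0 0 -0.009 0 0 0 0.005; 0 0 -0.011 0 0 0 0.005; 0 0 -0.013 0 0 0 0.005; 0 0 -0.015 0 0 0 0.005; 0 0 -0.017 0 0 0 0.005; 0 0 -0.018 0 0 0 0.005; 0 0 -0.018 0 0 0 0.005; 0 0 -0.018 0 0 0 0.005")

```text
time: 6.1
ee_pos: [0.4779, 0.1646, 0.1386]
tool_rot: [[0.134, 0.991, -0.0], [0.991, -0.134, 0.0], [0.0, -0.0, -1.0]]
force: [0.2, 0.5, -3.2]
grip_width: 0.0115
```

```bash
cat > look.py <<'E'
from h import *
import sys
k=sys.argv[1]
f=[];m=[];e=[]
M=campose("side")
for i in range(3):
    s=arm.sense();f.append(s["force"]);m.append(s["moment"]);e.append(s["ee_pos"]);im,d=capture("side")
print(s["time"],"F",np.mean(f,0).round(2),"std",np.std(f,0).round(2),"M",np.mean(m,0).round(3),"pos",np.mean(e,0).round(4),s["grip_width"].round(4))
print(s["joint_pos"].round(3))
save("side"+k,im);np.save("side%s_d.npy"%k,d)
a=cv2.imread("pics/side%s.png"%k)[80:260,200:380]
cv2.imwrite("pics/crop_s%s.png"%k,cv2.resize(a,(600,600),interpolation=2))
E
python3 look.py 3
```

```text
Traceback (most recent call last):
  File "look.py", line 8, in <module>
    print(s["time"],"F",np.mean(f,0).round(2),"std",np.std(f,0).round(2),"M",np.mean(m,0).round(3),"pos",np.mean(e,0).round(4),s["grip_width"].round(4))
                                                                                                                               ^^^^^^^^^^^^^^^^^^^^^
AttributeError: 'float' object has no attribute 'round'
```

```bash
sed -i 's/s\["grip_width"\].round(4)/round(s["grip_width"],4)/' look.py
python3 look.py 3
python3 - <<'E'
from h import *
P=None
im=cv2.imread("pics/side3.png");d=np.load("side3_d.npy");M=np.load("side0_M.npy")
E
```

```text
6.35 F [-0.41  0.29 -3.22] std [0.3  0.13 0.37] M [-0.164  0.067 -0.008] pos [0.4779 0.1646 0.1386] 0.0114
[-0.818  0.323  0.48   2.001 -0.195  0.861 -0.365]
```

View pics/crop_s3.png

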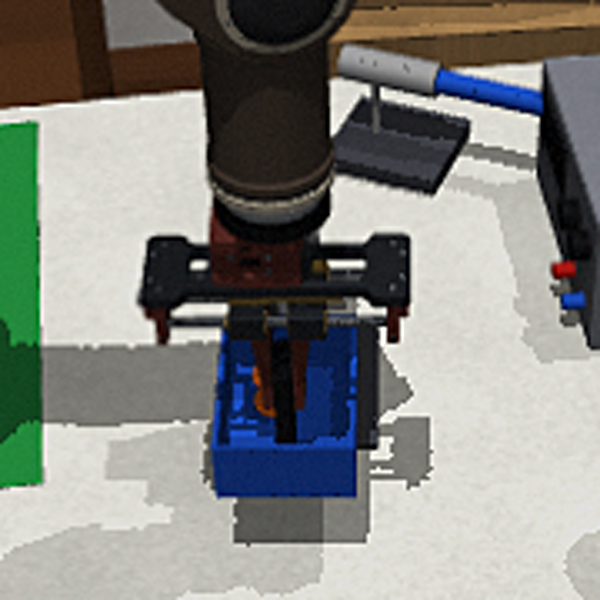

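Run:
```python
import cv2,numpy as np
o=[]
for k in "03":
    a=cv2.imread(f"pics/side{k}.png")[165:240,255:320]
    o.append(cv2.resize(a,None,fx=6,fy=6,interpolation=cv2.INTER_CUBIC))
cv2.imwrite("pics/cmp3.png",np.hstack(o))
```

```text
(no output)
```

View pics/cmp3.png

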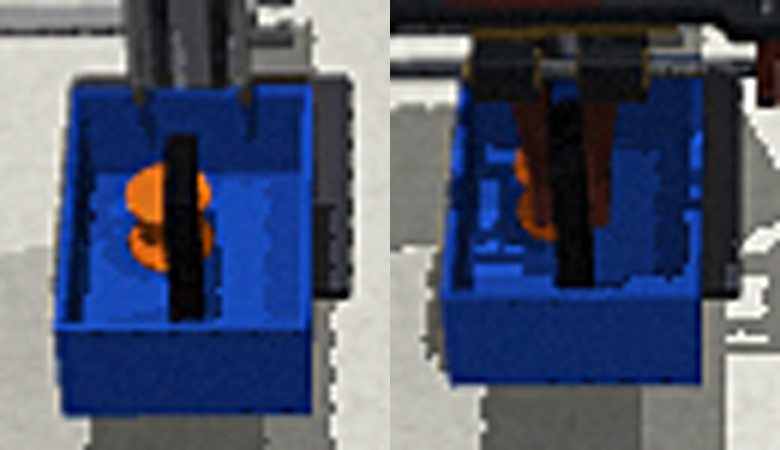

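```bash
cat > tilt.py <<'E'
from h import *
def cloud(n,k):
    d=np.load(f"{n}{k}_d.npy");M=np.load(f"{n}0_M.npy");c=camera_params(n)
    vv,uu=np.mgrid[:480,:640]
    pp=cv2.undistortPoints(np.stack([uu.ravel(),vv.ravel()],1).astype(float)[:,None],np.array(c["mtx"]),np.array(c["dist_coeffs"]))[:,0]
    return ((np.c_[pp,np.ones(len(pp))]*d.reshape(-1,1))@M[:3,:3].T+M[:3,3]).reshape(480,640,3)
def tilt(k,cx,cy,zb,yaw=82.3):
    "rim and floor plane fits: zb=underside z; c=basket centre"
    P=cloud("side",k);im=cv2.imread(f"pics/side{k}.png");h=cv2.cvtColor(im,cv2.COLOR_BGR2HSV)
    a=np.radians(yaw);ex=np.array([np.cos(a),np.sin(a)]);ey=np.array([-ex[1],ex[0]])
    q=P[(h[...,0]>105)&(h[...,0]<125)&(h[...,1]>110)];w=(q[:,:2]-[cx,cy]);x=w@ex;y=w@ey;z=q[:,2]-zb
    for nm,m in dict(floor=(abs(x)<62)&(abs(y)<42)&(z>-.006)&(z<.014),rimfloor=None).items() if 0 else [("floor",(abs(x)<.055)&(abs(y)<.04)&(z>-.006)&(z<.016)),("siderim",(abs(x)<.066)&(abs(y)>.044)&(abs(y)<.056)&(z>.042)&(z<.06))]:
        if m.sum()<10: print(nm,m.sum());continue
        A=np.c_[np.ones(m.sum()),x[m],y[m]];s=np.linalg.lstsq(A,z[m],rcond=None)[0];r=z[m]-A@s;g=abs(r)<2.5*r.std();s=np.linalg.lstsq(A[g],z[m][g],rcond=None)[0]
        C=np.linalg.inv(A[g].T@A[g])*(z[m][g]-A[g]@s).var()
        print(k,nm,g.sum(),"z0 %.4f"%s[0],"dz/dx %.2f dz/dy %.2f deg"%tuple(np.degrees(s[1:])),"se",np.degrees(np.sqrt(np.diag(C)[1:])).round(2))
E
python3 - <<'E'
from tilt import *
tilt("0",.482,.192,.063);tilt("3",.482,.192,.081)
E
```

```text
0 floor 484 z0 0.0034 dz/dx -0.68 dz/dy -0.31 deg se [0.25 0.21]
0 siderim 149 z0 0.0494 dz/dx 0.14 dz/dy -0.36 deg se [0.25 0.2 ]
3 floor 436 z0 0.0030 dz/dx 0.25 dz/dy 0.03 deg se [0.26 0.21]
3 siderim 131 z0 0.0490 dz/dx 0.19 dz/dy 0.10 deg se [0.32 0.23]
```

jog_arm(motion="0 0 -0.002 0 0 0 0.005; 0 0 -0.004 0 0 0 0.005; 0 0 -0.006 0 0 0 0.005; 0 0 -0.008 0 0 0 0.005; 0 0 -0.010 0 0 0 0.005; 0 0 -0.012 0 0 0 0.005; 0 0 -0.012 0 0 0 0.005")

```text
time: 7.1
ee_pos: [0.4781, 0.1646, 0.1509]
tool_rot: [[0.134, 0.991, 0.0], [0.991, -0.134, 0.0], [0.0, 0.0, -1.0]]
force: [-0.2, -0.5, -3.4]
grip_width: 0.0119
```

jog_arm(motion="0 0 -0.001 0 0 0 0.005; 0 0 -0.002 0 0 0 0.005; 0 0 -0.002 0 0 0 0.005")

```text
time: 7.4
ee_pos: [0.478, 0.1646, 0.1527]
tool_rot: [[0.134, 0.991, 0.0], [0.991, -0.134, 0.0], [0.0, 0.0, -1.0]]
force: [0.7, 0.4, -2.5]
grip_width: 0.0117
```

jog_arm(motion="0 0 -0.001 0 0 0 0.005; 0 0 -0.002 0 0 0 0.005; 0 0 -0.002 0 0 0 0.005")

```text
time: 7.7
ee_pos: [0.478, 0.1647, 0.1548]
tool_rot: [[0.134, 0.991, 0.0], [0.991, -0.134, 0.0], [0.0, 0.0, -1.0]]
force: [-0.7, -0.2, -3.0]
grip_width: 0.0116
```

jog_arm(motion="0 0 -0.001 0 0 0 0.005; 0 0 -0.001 0 0 0 0.005")

```text
time: 7.9
ee_pos: [0.478, 0.1646, 0.1557]
tool_rot: [[0.134, 0.991, 0.0], [0.991, -0.134, 0.0], [0.0, 0.0, -1.0]]
force: [0.5, -0.1, -3.4]
grip_width: 0.0116
```

jog_arm(motion="0 0 -0.001 0 0 0 0.005; 0 0 -0.001 0 0 0 0.005")

```text
time: 8.1
ee_pos: [0.478, 0.1646, 0.1568]
tool_rot: [[0.134, 0.991, 0.0], [0.991, -0.134, 0.0], [0.0, 0.0, -1.0]]
force: [0.1, 0.3, -3.3]
grip_width: 0.0115
```

jog_arm(motion="0 0 -0.001 0 0 0 0.005; 0 0 -0.001 0 0 0 0.005")

```text
time: 8.3
ee_pos: [0.478, 0.1646, 0.1578]
tool_rot: [[0.134, 0.991, 0.0], [0.991, -0.134, 0.0], [0.0, 0.0, -1.0]]
force: [0.0, 0.5, -3.3]
grip_width: 0.0115
```

jog_arm(motion="0 0 -0.001 0 0 0 0.005; 0 0 -0.001 0 0 0 0.005")

```text
time: 8.5
ee_pos: [0.478, 0.1646, 0.1588]
tool_rot: [[0.134, 0.991, 0.0], [0.991, -0.134, 0.0], [0.0, 0.0, -1.0]]
force: [-1.0, 0.6, -2.3]
grip_width: 0.0115
```

jog_arm(motion="0 0 -0.001 0 0 0 0.005; 0 0 -0.001 0 0 0 0.005")

```text
time: 8.7
ee_pos: [0.478, 0.1646, 0.1598]
tool_rot: [[0.134, 0.991, 0.0], [0.991, -0.134, 0.0], [0.0, 0.0, -1.0]]
force: [0.1, -0.7, -3.2]
grip_width: 0.0119
```

jog_arm(motion="0 0 -0.001 0 0 0 0.005; 0 0 -0.001 0 0 0 0.005")

```text
time: 8.9
ee_pos: [0.4778, 0.1646, 0.1605]
tool_rot: [[0.134, 0.991, -0.0], [0.991, -0.134, -0.0], [-0.0, -0.0, -1.0]]
force: [0.0, 0.4, -5.1]
grip_width: 0.012
```

jog_arm(motion="0 0 -0.001 0 0 0 0.005; 0 0 -0.001 0 0 0 0.005")

```text
time: 9.1
ee_pos: [0.4778, 0.1645, 0.1616]
tool_rot: [[0.134, 0.991, -0.0], [0.991, -0.134, -0.0], [-0.0, -0.0, -1.0]]
force: [0.5, 0.3, -5.8]
grip_width: 0.0117
```

jog_arm(motion="0 0 -0.001 0 0 0 0.005; 0 0 -0.001 0 0 0 0.005")

```text
time: 9.3
ee_pos: [0.4779, 0.1646, 0.1627]
tool_rot: [[0.134, 0.991, -0.0], [0.991, -0.134, -0.0], [-0.0, -0.0, -1.0]]
force: [0.3, -0.3, -6.6]
grip_width: 0.0116
```

jog_arm(motion="0 0 -0.001 0 0 0 0.005; 0 0 -0.002 0 0 0 0.005; 0 0 -0.002 0 0 0 0.005")

```text
time: 9.6
ee_pos: [0.4779, 0.1646, 0.1647]
tool_rot: [[0.134, 0.991, -0.0], [0.991, -0.134, -0.0], [-0.0, -0.0, -1.0]]
force: [0.6, 0.2, -6.4]
grip_width: 0.0118
```

```bash
python3 look.py 4; python3 -c "
from tilt import *
tilt('4',.482,.192,.1074)"
```

```text
9.7 F [ 0.23  0.77 -6.76] std [0.26 0.52 0.42] M [-0.406  0.057 -0.033] pos [0.4779 0.1646 0.1647] 0.0116
[-0.833  0.287  0.492  1.976 -0.169  0.919 -0.388]
4 floor 435 z0 0.0029 dz/dx -0.03 dz/dy 0.04 deg se [0.25 0.2 ]
4 siderim 128 z0 0.0484 dz/dx 0.46 dz/dy 0.03 deg se [0.35 0.26]
```

jog_arm(motion="-0.001 0 0 0 0 0 0.005; -0.002 0 0 0 0 0 0.005; -0.003 0 0 0 0 0 0.005; -0.004 0 0 0 0 0 0.005; -0.005 0 0 0 0 0 0.005; -0.006 0 0 0 0 0 0.005; -0.006 0 0 0 0 0 0.005")

```text
time: 10.45
ee_pos: [0.4771, 0.1584, 0.1646]
tool_rot: [[0.134, 0.991, -0.0], [0.991, -0.134, -0.0], [-0.0, -0.0, -1.0]]
force: [-1.0, 0.8, -6.0]
grip_width: 0.0114
```

```bash
python3 look.py 5
```

```text
10.55 F [-0.16  0.88 -6.38] std [0.62 0.69 0.62] M [-0.262  0.131 -0.001] pos [0.4771 0.1584 0.1646] 0.0121
[-0.826  0.282  0.495  1.982 -0.167  0.917 -0.379]
```

jog_arm(motion="-0.002 0 0 0 0 0 0.005; -0.004 0 0 0 0 0 0.005; -0.006 0 0 0 0 0 0.005; -0.008 0 0 0 0 0 0.005; -0.009 0 0 0 0 0 0.005; -0.01 0 0 0 0 0 0.005; -0.01 0 0 0 0 0 0.005")

```text
time: 11.3
ee_pos: [0.4758, 0.1485, 0.1646]
tool_rot: [[0.134, 0.991, -0.0], [0.991, -0.134, -0.0], [-0.0, -0.0, -1.0]]
force: [0.8, 1.4, -6.4]
grip_width: 0.0119
```

jog_arm(motion="-0.002 0 0 0 0 0 0.005; -0.004 0 0 0 0 0 0.005; -0.006 0 0 0 0 0 0.005; -0.008 0 0 0 0 0 0.005; -0.010 0 0 0 0 0 0.005; -0.012 0 0 0 0 0 0.005; -0.014 0 0 0 0 0 0.005; -0.016 0 0 0 0 0 0.005; -0.018 0 0 0 0 0 0.005; -0.021 0 0 0 0 0 0.005; -0.024 0 0 0 0 0 0.005; -0.027 0 0 0 0 0 0.005; -0.03 0 0 0 0 0 0.005; -0.033 0 0 0 0 0 0.005; -0.037 0 0 0 0 0 0.005; -0.041 0 0 0 0 0 0.005; -0.044 0 0 0 0 0 0.005; -0.045 0 0 0 0 0 0.005; -0.045 0 0 0 0 0 0.005")

```text
time: 13.2
ee_pos: [0.4698, 0.104, 0.1647]
tool_rot: [[0.134, 0.991, 0.0], [0.991, -0.134, 0.0], [0.0, 0.0, -1.0]]
force: [-0.2, 0.1, -4.3]
grip_width: 0.0116
```

```bash
python3 look.py 6; python3 -c "
from tilt import *
tilt('6',.482-.0082,.192-.0604,.1074)"
```

```text
13.3 F [-0.02 -0.28 -3.49] std [0.24 0.58 0.6 ] M [-0.137  0.061  0.007] pos [0.4698 0.1042 0.1647] 0.0119
[-0.759  0.245  0.521  2.031 -0.155  0.903 -0.289]
6 floor 510 z0 0.0030 dz/dx -0.20 dz/dy -0.18 deg se [0.24 0.2 ]
6 siderim 130 z0 0.0489 dz/dx -0.43 dz/dy -0.14 deg se [0.32 0.24]
```

View pics/side6.png

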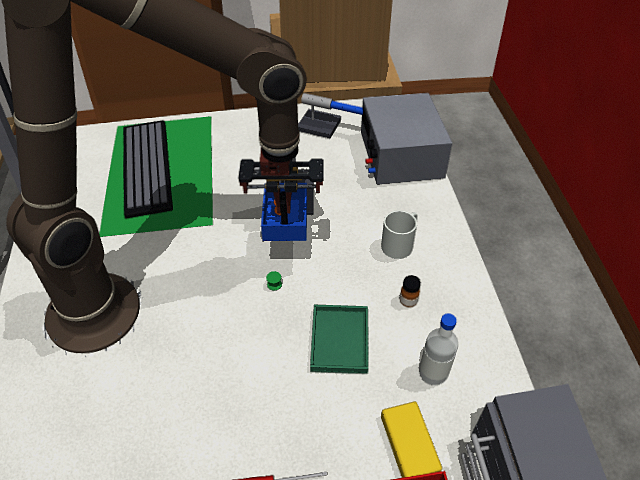

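Basket is free of the hook and level, weighing about 3.3 N. Next is to refine the nest position: its back corners are visible in wrist1 at around (365,292) and (461,297).

Run:
```python
from h import *
im=cv2.imread("pics/wrist1.png");c=im[275:410,340:480]
cv2.imwrite("pics/crop7.png",cv2.resize(c,None,fx=4,fy=4,interpolation=cv2.INTER_CUBIC))
```

```text
(no output)
```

View pics/crop7.png

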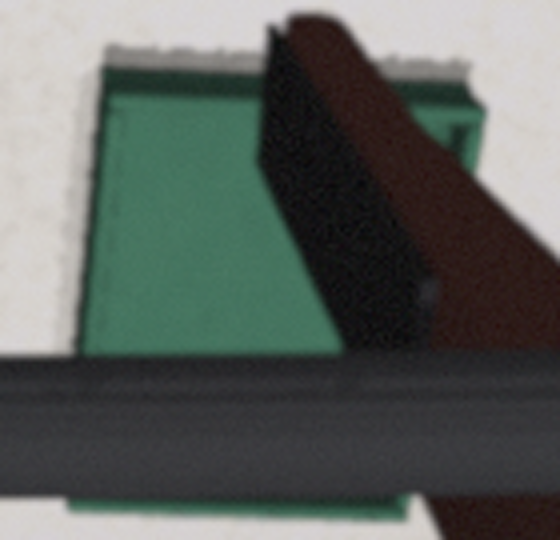

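Run:
```python
from h import *
M=np.load("wrist1_M.npy");d=np.load("wrist1_d.npy")
def onz(uv,z):
    o,v=ray("wrist",(340+uv[0]/4,275+uv[1]/4),M);return (o+v*(z-o[2])/v[2])
q={k:onz(uv,.022) for k,uv in dict(BL=(106,95),BR=(484,108),FL=(69,513),L2=(82,352),FR_=(404,519)).items()}
for k in q: print(k,q[k].round(4))
an=lambda a,b:np.degrees(np.arctan2(*(q[b]-q[a])[1::-1]))
print(an("BL","BR"),an("FL","BL"),an("L2","BL"),an("FL","FR_"),np.linalg.norm(q["BL"]-q["BR"]),np.linalg.norm(q["BL"]-q["FL"]))
print("center",((q["FL"]+q["BR"])/2).round(4))
for uv in [(180,95),(180,103),(150,200),(120,513),(200,513)]:
    u,v=int(340+uv[0]/4),int(275+uv[1]/4);print(uv,atdepth("wrist",(u,v),d[v,u],M).round(4))
# scene corners
```

```text
BL [ 0.5129 -0.0606  0.022 ]
BR [ 0.6312 -0.0813  0.022 ]
FL [ 0.4861 -0.2188  0.022 ]
L2 [ 0.4967 -0.1534  0.022 ]
FR_ [ 0.6026 -0.2385  0.022 ]
-9.962288317858183 80.35951454154444 80.05522631040282 -9.591840010502217 0.12010987477758041 0.16050662490962014
center [ 0.5587 -0.1501  0.022 ]
(180, 95) [ 0.5365 -0.0645  0.0182]
(180, 103) [ 0.5359 -0.0659  0.0211]
(150, 200) [ 0.525  -0.1097  0.0045]
(120, 513) [ 0.5038 -0.2215  0.0212]
(200, 513) [ 0.5313 -0.224   0.0228]
```

```bash
python3 -c "
from h import *
conv([(.5535,-.1796,.165,80.1),(.5535,-.1796,.095,80.1)])"
```

```text
[-0.2703  0.1208 -0.0004] [ 0.     -0.0001  0.039 ]
[-0.2703  0.1208  0.0696] [ 0.     -0.0001  0.039 ]
```

jog_arm(motion="-0.004 0.002 0 0 0 0 0.005; -0.012 0.005 0 0 0 0 0.005; -0.025 0.011 0 0 0 0.003 0.005; -0.042 0.019 0 0 0 0.006 0.005; -0.062 0.028 0 0 0 0.009 0.005; -0.083 0.037 0 0 0 0.012 0.005; -0.104 0.046 0 0 0 0.015 0.005; -0.125 0.056 0 0 0 0.018 0.005; -0.146 0.065 0 0 0 0.021 0.005; -0.167 0.075 0 0 0 0.024 0.005; -0.188 0.084 0 0 0 0.027 0.005; -0.208 0.093 0 0 0 0.03 0.005; -0.226 0.101 0 0 0 0.033 0.005; -0.241 0.108 0 0 0 0.035 0.005; -0.254 0.113 0 0 0 0.037 0.005; -0.263 0.117 0 0 0 0.039 0.005; -0.268 0.12 0 0 0 0.039 0.005; -0.27 0.121 0 0 0 0.039 0.005; -0.27 0.121 0 0 0 0.039 0.005; -0.27 0.121 0 0 0 0.039 0.005")

```text
time: 15.35
ee_pos: [0.5536, -0.1788, 0.1645]
tool_rot: [[0.171, 0.985, -0.0], [0.985, -0.171, 0.001], [0.0, -0.0, -1.0]]
force: [0.6, -0.0, -2.5]
grip_width: 0.0116
```

jog_arm(motion="0 0 0.003 0 0 0 0.005; 0 0 0.008 0 0 0 0.005; 0 0 0.016 0 0 0 0.005; 0 0 0.026 0 0 0 0.005; 0 0 0.036 0 0 0 0.005; 0 0 0.046 0 0 0 0.005; 0 0 0.054 0 0 0 0.005; 0 0 0.06 0 0 0 0.005; 0 0 0.063 0 0 0 0.005; 0 0 0.065 0 0 0 0.005; 0 0 0.065 0 0 0 0.005; 0 0 0.065 0 0 0 0.005")

```text
time: 16.55
ee_pos: [0.5539, -0.1797, 0.0999]
tool_rot: [[0.172, 0.985, 0.001], [0.985, -0.172, -0.0], [0.0, 0.001, -1.0]]
force: [0.0, 1.2, -2.5]
grip_width: 0.0117
```

```bash
python3 look.py 7
python3 - <<'E'
from h import *
print(pose().round(4).tolist())
M=campose("wrist");im,d=capture("wrist");save("wrist7",im);np.save("wrist7_d.npy",d);np.save("wrist7_M.npy",M)
a=cv2.imread("pics/side7.png")[270:400,280:400]
cv2.imwrite("pics/crop8.png",cv2.resize(a,None,fx=4.6,fy=4.6,interpolation=cv2.INTER_CUBIC))
E
```

```text
16.65 F [ 0.28  0.5  -2.66] std [0.48 0.5  0.18] M [-0.131  0.075 -0.025] pos [ 0.5539 -0.1796  0.1   ] 0.0119
[-0.177  0.519  0.555  1.855 -0.351  0.865  0.377]
[[0.1721, 0.9851, 0.0005, 0.5538], [0.9851, -0.1721, 0.0, -0.1796], [0.0001, 0.0005, -1.0, 0.0999], [0.0, 0.0, 0.0, 1.0]]
```

View pics/crop8.png

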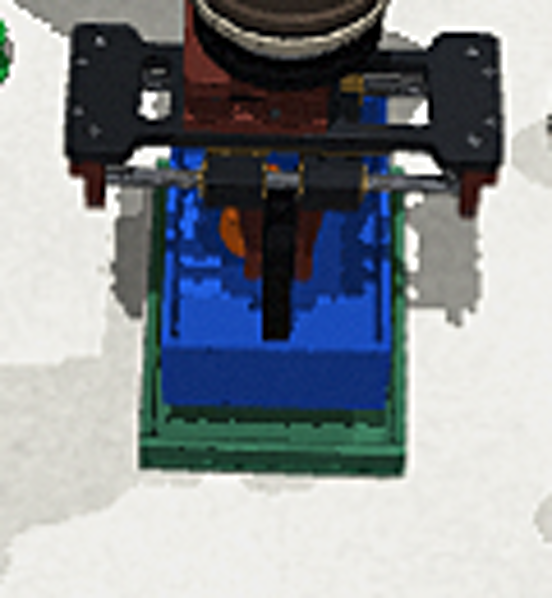

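View pics/wrist7.png

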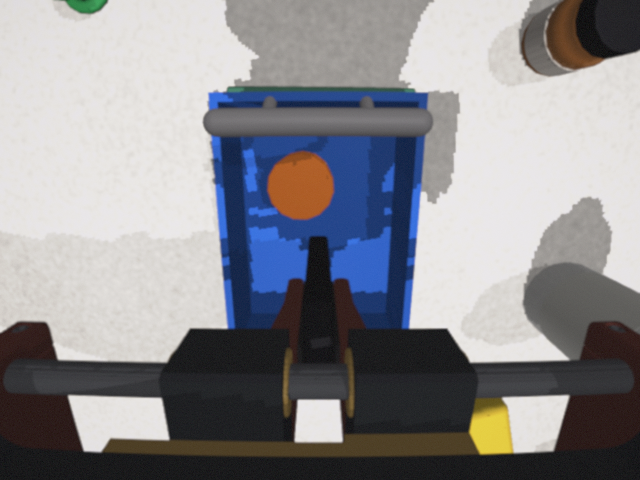

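Run:
```python
from h import *
M=np.load("side0_M.npy")
def onz(uv,z):
    o,v=ray("side",(280+uv[0]/4.6,270+uv[1]/4.6),M);return (o+v*(z-o[2])/v[2])
a=np.radians(80.1);ex=np.array([np.cos(a),np.sin(a)]);ey=np.array([-ex[1],ex[0]])
c=np.array([.5622,-.1547])
for nm,uv,z in [("bl",(163,402),.0423),("br",(390,408),.0423),("tl",(162,346),.0923),("tr",(392,346),.0923),("nFLtop",(140,450),.022),("nFRtop",(405,452),.022)]:
    p=onz(uv,z);w=p[:2]-c;print(nm,p.round(4),"along %.4f across %.4f"%(w@ex,w@ey))
# wrist: nest back rim strip vs basket
M=np.load("wrist7_M.npy");d=np.load("wrist7_d.npy")
for uv in [(230,88),(320,88),(410,90),(320,97),(215,97),(425,97)]:
    print(uv,atdepth("wrist",uv,d[uv[1],uv[0]],M).round(4))
```

```text
bl [ 0.5003 -0.2146  0.0423] along -0.0696 across 0.0507
br [ 0.6007 -0.2323  0.0423] along -0.0698 across -0.0513
tl [ 0.5    -0.2162  0.0923] along -0.0713 across 0.0507
tr [ 0.599  -0.2305  0.0923] along -0.0684 across -0.0493
nFLtop [ 0.4881 -0.226   0.022 ] along -0.0830 across 0.0607
nFRtop [ 0.6066 -0.2443  0.022 ] along -0.0806 across -0.0591
(230, 88) [ 0.5162 -0.0621  0.0217]
(320, 88) [ 0.5727 -0.0723  0.0213]
(410, 90) [ 0.6294 -0.0829  0.0204]
(320, 97) [ 0.5702 -0.0845  0.0901]
(215, 97) [ 0.5232 -0.0762  0.0915]
(425, 97) [ 0.6173 -0.0926  0.0915]
```

Side view: the basket is centred over the nest within about 1 mm (front face at −70 mm, sides ±50 mm). Lowering it now.

jog_arm(motion="0 0 0.003 0 0 0 0.005; 0 0 0.007 0 0 0 0.005; 0 0 0.012 0 0 0 0.005; 0 0 0.017 0 0 0 0.005; 0 0 0.022 0 0 0 0.005; 0 0 0.026 0 0 0 0.005; 0 0 0.029 0 0 0 0.005; 0 0 0.031 0 0 0 0.005; 0 0 0.032 0 0 0 0.005; 0 0 0.032 0 0 0 0.005")

```text
time: 17.75
ee_pos: [0.5537, -0.1796, 0.0676]
tool_rot: [[0.172, 0.985, 0.0], [0.985, -0.172, 0.0], [0.0, 0.0, -1.0]]
force: [-0.8, -0.9, -2.9]
grip_width: 0.0119
```

jog_arm(motion="0 0 0.001 0 0 0 0.005; 0 0 0.002 0 0 0 0.005; 0 0 0.002 0 0 0 0.005")

```text
time: 18.05
ee_pos: [0.5536, -0.1795, 0.0656]
tool_rot: [[0.172, 0.985, -0.0], [0.985, -0.172, 0.0], [0.0, -0.0, -1.0]]
force: [-0.3, -0.8, -2.5]
grip_width: 0.0113
```

jog_arm(motion="0 0 0.0005 0 0 0 0.005; 0 0 0.001 0 0 0 0.005; 0 0 0.001 0 0 0 0.005")

```text
time: 18.35
ee_pos: [0.5536, -0.1796, 0.0646]
tool_rot: [[0.172, 0.985, -0.0], [0.985, -0.172, 0.0], [0.0, -0.0, -1.0]]
force: [-0.8, -0.5, -3.2]
grip_width: 0.0118
```

jog_arm(motion="0 0 0.0005 0 0 0 0.005; 0 0 0.0005 0 0 0 0.005")

```text
time: 18.55
ee_pos: [0.5537, -0.1795, 0.0645]
tool_rot: [[0.172, 0.985, 0.0], [0.985, -0.172, 0.0], [0.0, 0.0, -1.0]]
force: [-1.8, 0.2, 2.3]
grip_width: 0.0118
```

jog_arm(motion="0 0 0.0005 0 0 0 0.005; 0 0 0.0005 0 0 0 0.005")

```text
time: 18.75
ee_pos: [0.5537, -0.1795, 0.0645]
tool_rot: [[0.172, 0.985, 0.0], [0.985, -0.172, 0.001], [0.001, 0.0, -1.0]]
force: [-2.8, 2.3, 8.4]
grip_width: 0.0116
```

jog_arm(motion="0 0 0.0005 0 0 0 0.005; 0 0 0.0005 0 0 0 0.005")

```text
time: 18.95
ee_pos: [0.5537, -0.1795, 0.0644]
tool_rot: [[0.172, 0.985, 0.001], [0.985, -0.172, 0.001], [0.001, 0.0, -1.0]]
force: [-5.2, 4.1, 14.3]
grip_width: 0.0122
```

jog_arm(motion="0 0 -0.0005 0 0 0 0.005; 0 0 -0.001 0 0 0 0.005; 0 0 -0.001 0 0 0 0.005")

```text
time: 19.25
ee_pos: [0.5537, -0.1795, 0.0644]
tool_rot: [[0.172, 0.985, 0.0], [0.985, -0.172, 0.0], [0.0, 0.0, -1.0]]
force: [-2.5, 2.5, 5.4]
grip_width: 0.0117
```

```bash
python3 look.py 8; python3 -c "
from tilt import *
tilt('8',.5587+.0037,-.150-.005,.006,80.1)"
```

```text
19.35 F [-2.99  1.7   5.79] std [0.34 0.57 0.3 ] M [ 0.033  0.763 -0.035] pos [ 0.5537 -0.1795  0.0644] 0.0119
[-0.154  0.567  0.526  1.878 -0.386  0.799  0.405]
8 floor 655 z0 0.0042 dz/dx -1.39 dz/dy -0.37 deg se [0.24 0.17]
8 siderim 135 z0 0.0498 dz/dx -1.19 dz/dy -0.35 deg se [0.31 0.2 ]
```

jog_arm(motion="0 0 -0.0005 0 0 0 0.005; 0 0 -0.0005 0 0 0 0.005")

```text
time: 19.6
ee_pos: [0.5537, -0.1796, 0.0645]
tool_rot: [[0.172, 0.985, 0.0], [0.985, -0.172, -0.0], [-0.0, 0.0, -1.0]]
force: [-0.6, 0.2, 0.2]
grip_width: 0.0117
```

jog_arm(motion="0 0 0 0 0 0 0.014; 0 0 0 0 0 0 0.018; 0 0 0 0 0 0 0.024; 0 0 0 0 0 0 0.03; 0 0 0 0 0 0 0.035; 0 0 0 0 0 0 0.035", force=20)

```text
time: 20.2
ee_pos: [0.5537, -0.1796, 0.0647]
tool_rot: [[0.172, 0.985, 0.0], [0.985, -0.172, -0.0], [0.0, 0.0, -1.0]]
force: [0.5, 0.6, -0.6]
grip_width: 0.0345
```

```bash
python3 look.py 9; python3 -c "
from tilt import *
tilt('9',.5587+.0037,-.150-.005,.006,80.1)"
```

```text
20.3 F [ 0.11 -0.07 -0.45] std [0.28 0.67 0.16] M [-0.067  0.075  0.008] pos [ 0.5537 -0.1796  0.0646] 0.0353
[-0.154  0.567  0.526  1.878 -0.386  0.799  0.405]
9 floor 647 z0 0.0039 dz/dx -1.64 dz/dy -0.06 deg se [0.23 0.19]
9 siderim 114 z0 0.0497 dz/dx -0.73 dz/dy -0.28 deg se [0.47 0.22]
```

jog_arm(motion="0 0 -0.003 0 0 0 0.035; 0 0 -0.008 0 0 0 0.035; 0 0 -0.016 0 0 0 0.035; 0 0 -0.03 0 0 0 0.04; 0 0 -0.045 0 0 0 0.04; 0 0 -0.065 0 0 0 0.04; 0 0 -0.09 0 0 0 0.04; 0 0 -0.12 0 0 0 0.04; 0 0 -0.15 0 0 0 0.04; -0.03 0 -0.18 0 0 0 0.04; -0.06 0 -0.2 0 0 0 0.04; -0.09 0 -0.21 0 0 0 0.04; -0.11 0 -0.215 0 0 0 0.04; -0.12 0 -0.215 0 0 0 0.04; -0.12 0 -0.215 0 0 0 0.04; -0.12 0 -0.215 0 0 0 0.04")

```text
time: 21.95
ee_pos: [0.5331, -0.2966, 0.2794]
tool_rot: [[0.172, 0.985, -0.0], [0.985, -0.172, 0.001], [0.001, -0.001, -1.0]]
force: [-0.3, 0.5, -0.0]
grip_width: 0.0402
```

```bash
python3 look.py 10; python3 -c "
from tilt import *
tilt('10',.5587+.0037,-.150-.005,.006,80.1)
M=campose('wrist');im,d=capture('wrist');save('wrist10',im);np.save('wrist10_d.npy',d);np.save('wrist10_M.npy',M)
im,d=capture('scene');save('scene10',im)
a=cv2.imread('pics/side10.png')[270:400,280:400];b=cv2.imread('pics/scene10.png')[190:290,250:350]
cv2.imwrite('pics/crop10.png',np.hstack([cv2.resize(a,(400,433),interpolation=2),cv2.resize(b,(400,433),interpolation=2)]))
"
```

```text
22.05 F [-0.09  0.18  0.06] std [0.15 0.27 0.15] M [-0.062  0.047 -0.007] pos [ 0.5333 -0.2963  0.2793] 0.0403
[-0.054  0.391  0.669  1.591 -0.252  1.249  0.488]
10 floor 800 z0 0.0040 dz/dx -1.24 dz/dy -0.04 deg se [0.17 0.17]
10 siderim 148 z0 0.0494 dz/dx -1.15 dz/dy -0.42 deg se [0.31 0.19]
```

View pics/crop10.png

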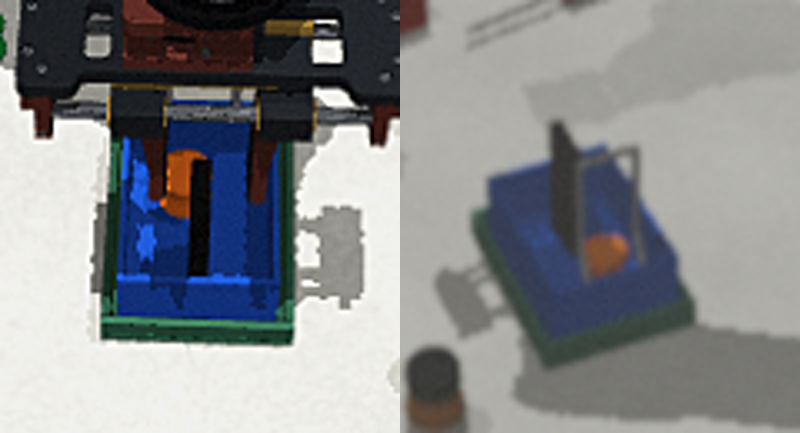

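View pics/wrist10.png

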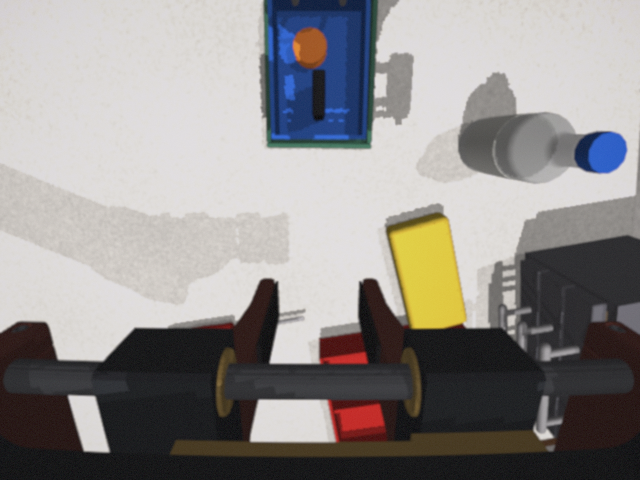

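View pics/side10.png

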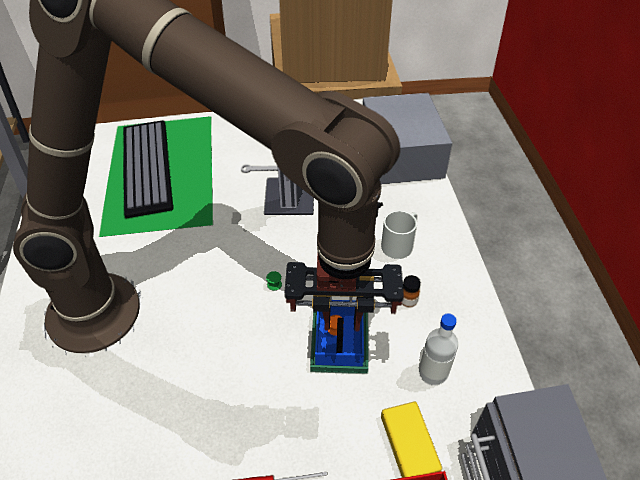

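Run:
```python
from tilt import *
a=np.radians(80.1);ex=np.array([np.cos(a),np.sin(a)]);ey=np.array([-ex[1],ex[0]])
P=cloud("side","10");P0=cloud("side","0")
for nm,Q,zl in [("bench10",P,(-.02,.012)),("bench0",P0,(-.02,.012))]:
    w=Q[...,:2]-[.562,-.155];x=w@ex;y=w@ey;z=Q[...,2]
    m=(abs(x)<.09)&(abs(y)>.075)&(abs(y)<.14)&(z>zl[0])&(z<zl[1])
    A=np.c_[np.ones(m.sum()),x[m],y[m]];s=np.linalg.lstsq(A,z[m],rcond=None)[0];print(nm,m.sum(),s[0].round(4),np.degrees(s[1:]).round(2))
w=P0[...,:2]-[.562,-.155];x=w@ex;y=w@ey;z=P0[...,2];m=(abs(x)<.07)&(abs(y)<.05)&(z<.015)&(z>-.01)
A=np.c_[np.ones(m.sum()),x[m],y[m]];s=np.linalg.lstsq(A,z[m],rcond=None)[0];print("nestfloor0",m.sum(),s[0].round(4),np.degrees(s[1:]).round(2))
# wrist depth: bench & basket
M=np.load("wrist10_M.npy");d=np.load("wrist10_d.npy");c=camera_params("wrist");im=cv2.imread("pics/wrist10.png");h=cv2.cvtColor(im,cv2.COLOR_BGR2HSV)
vv,uu=np.mgrid[:480,:640]
pp=cv2.undistortPoints(np.stack([uu.ravel(),vv.ravel()],1).astype(float)[:,None],np.array(c["mtx"]),np.array(c["dist_coeffs"]))[:,0]
Q=((np.c_[pp,np.ones(len(pp))]*d.reshape(-1,1))@M[:3,:3].T+M[:3,3]).reshape(480,640,3)
w=Q[...,:2]-[.5587,-.15];x=w@ex;y=w@ey;z=Q[...,2];blue=(h[...,0]>105)&(h[...,0]<125)&(h[...,1]>110)
for nm,m in [("floor",blue&(abs(x)<.06)&(abs(y)<.04)&(z<.02)),("rim",blue&(abs(x)<.075)&((abs(y)>.046)|(x<-.066))&(z>.048)&(z<.066)),("bench",(abs(x)<.09)&(abs(y)>.075)&(abs(y)<.14)&(abs(z)<.012))]:
    A=np.c_[np.ones(m.sum()),x[m],y[m]];s=np.linalg.lstsq(A,z[m],rcond=None)[0];r=z[m]-A@s;print("wrist",nm,m.sum(),s[0].round(4),np.degrees(s[1:]).round(2),r.std().round(4),x[m].min().round(3),x[m].max().round(3))
```

```text
bench10 4040 0.0 [-0.21 -0.07]
bench0 4089 0.0 [-0.24 -0.06]
nestfloor0 2383 0.0061 [-0.51 -0.14]
wrist floor 6017 0.0094 [-0.04  0.03] 0.0009 -0.059 0.06
wrist rim 1404 0.055 [-0.15 -0.33] 0.0014 -0.071 0.061
wrist bench 17093 -0.0006 [-0.03  0.02] 0.0009 -0.09 0.082
```

The wrist depth shows the basket floor flat within 0.05° and at the expected height, with the reel inside. Handing in.

```bash
python3 -c "
from h import *
print(arm.sense()['time'],close_job())"
```

```text
the job is handed in; nothing more can be done
22.2 None
```

The blue basket is off the hook and sitting fully home and level in the green nest. The orange reel is still in it, the gripper is open and clear, and I handed the job in at 22.2 s of the 72 s allowed.

**Off the hook:** I gripped the fin and lifted straight up. The bail bar first touched the keeper after about 39 mm. I went about 4.5 mm past that, then drew the basket 60 mm straight out. The keeper added at most about 3.7 N (limit 10 N), and tilt stayed within about 0.5°.

**In the nest:** While I felt for the floor, the basket was briefly pressed down: 0.5 mm steps read 2, 8 and then 14 N. I backed off to about 0 N before opening the fingers, then withdrew straight up without contact.

**Last checks:**
- **Level:** wrist depth puts the basket's floor at 9.4 mm, which is what fully home should give, with a tilt under 0.05°. The rim is level within 0.35°.
- **Reel:** it shows in the basket in the wrist, side and scene pictures.
- **Other things:** in the final pictures I saw nothing else disturbed, but I did not measure each item.
- **Disagreement:** the side camera's depth suggested about 1.2° of tilt along the basket's length. It also tilted the bench by 0.2° and the empty nest floor by 0.5°, so I trusted the closer wrist measurement. Its positions were also 4 to 6 mm off the wrist camera's, so I used the wrist's for the grasp and the nest.

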